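# Clamp the loaded plant-tube rack to its carrier

## Robot

A 6-joint arm with a two-finger parallel gripper is mounted at the origin on the work surface. World frame = base frame: x ahead of the robot, y to its left, z up, the work surface at z = 0. Lengths are in m, angles in rad, forces in N, time in s.
With the tool pointing down it reaches from about 0.325 to 0.775 m from the base axis. Payload 5.5 kg.
Tool frame: the origin (TCP) lies between the finger pads; the fingertips stand 22 mm ahead of it and the grasp point (between the pads) lies 3 mm ahead of it; z points along the fingers, x is the direction in which the jaws open and shut, and the axes are right-handed (so a half turn about z gives the same grasp; the last joint's range is limited). The gripper opens to 85 mm and grips with 20 to 120 N. Pads are 22 mm wide; open, the fingers measure 114 mm over their backs; the gripper's body (76 mm by 85 mm) begins 54 mm behind the grasp point. The pads swing forward as they close: fully open they stand 13 mm farther back than shut.
Start: joints at [1.214, 0.091, 1.231, -0, 1.82, -0.057], TCP at [0.177, 0.573, 0.253] pointing down, gripper open.
Joint ranges: [-2.87, 2.87], [-0.86, 2.18], [0.17, 2.46], [-1.51, 4.65], [0.06, 2.69], [-2.65, 2.65]. Speed limits (rad/s): [2.57, 2.57, 3.01, 3.14, 3.14, 3.14].

## Interface

Orientations are given as a unit quaternion [x, y, z, w].
In Python, from station import manip, snapshot, get_calibration gives the robot as it stands.
- The arm moves only by the shell command python3 -m creep 'ROWS' [FORCE]. ROWS is text: rows parted by semicolons, each of 7 numbers parted by spaces: the shift along the tool's x, y, z in m, then the turn, a rotation vector about the tool's x, y, z in rad, then the closure in counts, from 0 (fully open) to 255 (shut). A call has 1 to 12 rows; each row shifts and turns the pose as measured when the row begins, along the tool's axes as they then stand; what a row does not reach is not made up. A row lasts 1/10 s, in which the tool goes at most 50 mm and 8.59 degrees, less where a joint would pass 70% of its speed; a pose out of reach is approached as far as the arm can. A call with a gripper value outside its range is refused whole. The fingers move at their own pace and stop on an object; FORCE is the grip in N (left out, the last holds). Time passes only in rows, so rows that do not move let the fingers close. It gives the time, the measured TCP pose, the force and the opening at its end, in the units of the state.
- manip.get_state(): the state, without advancing time (a new reading comes with each control period).
- snapshot(name): name is "side" or "top" or "wrist"; returns (picture, depth): 384x512x3 uint8, red, green, blue; 384x512 float32, m along the optical axis (not along the pixel's ray), 0 where there is no reading.
- get_calibration(name): a dict with "K" (3x3 intrinsics, pixels), "D" ([k1, k2, p1, p2, k3] as OpenCV has them; the pictures are not rectified), "pose" (4x4, takes a point from camera to world coordinates). Camera axes: x right, y down, z forward; pixel columns grow to the right and rows downward; lengths in m; the calibration is good to about 2 mm. A picture is of the moment at which its call begins: read the wrist's pose just before it. get_calibration takes no time and is no camera call; for the wrist camera it gives the pose at the moment of the call.
- manip.hand_in(): hands the job in, once; it reports no verdict.
The state is a dict: "time_s": time; "joint_pos": joint angles; "dq": joint speeds; "joint_torque": joint torques, N m; "tcp_pos": TCP position; "eef_rot": TCP orientation; "wrist_force": force on the tool from outside, world axes, zero at the start; "torque": the same for the moment, N m; "gripper_width": finger opening in m.
Only numpy, scipy, OpenCV 4.12 (cv2) and the standard library are available. Lean on these libraries where they do the work, as an engineer would, in place of code of your own. Each camera call takes 0.05 s, during which the arm holds its last target.

## Task

In the plant growth room two white tube racks sit on aluminium shaker carriers, each under an open toggle clamp. Push down the handle of the clamp belonging to the rack that is full of glass plant tubes, past its dead point and fully home, so that its rubber pad stays pressed on that rack. Leave the clamp of the empty rack open, and do not shove the loaded rack off its place.

Things in the scene. Friction and masses are not known exactly. Their poses are not given: they have to be found in the camera images.
- handle (a joint): handle of the clamp at the full rack: angle pushed down, rad. -0.1 to 0.1 at the start (open, leaning up away from the rack, about 60 degrees above level); 1.05 = stop, level, shut. Elevation = 1.05 - value. Pad meets rack at about 0.65, then a spring resists (2 to 4 N at the grip) up to the dead point at 0.90; past it the handle snaps to the stop and stays. Elsewhere friction of about 1 N.
- grip (a point): centre of that handle's black grip, a bar 70 long x 24 wide x 16 mm thick. x points along the handle to the hinge, 82 mm away; y level, along the hinge; z out of the upper face, the one to push (8 mm from the centre). The hinge is 78 mm above the bench: so is the shut grip, with free space below. Past the hinge (along x, levelled) come the clamp arm and, from 108 mm on, the rack.
- pad: rubber pad of that clamp, 22 mm across, 12 mm thick, on a sprung spindle at the end of its steel arm; origin at the centre of the pressing face. The arm is hinged 49 mm past the handle's hinge; open, it stands up to about 160 mm above the bench; shut, it lies level, below 100 mm, and the pad presses on the rack's top near its edge with about 10 N.
- rack: rack full of tubes: white block 100 (x) x 130 (y) x 35 mm high, eight capped glass tubes 24 mm across in two rows, tops 118 mm above its underside; loose on its carrier plate (top 12 mm above the bench) between 10 mm lips. Origin: centre of the underside; its -x edge is nearest the clamp.
- spare_handle (a joint): handle of the other, identical clamp, at the rack with no tubes; same meaning of the value. It stays open (about 0).
Mind the look-alikes: they are no part of the job. What is shaped like the rack but green or turquoise is not meant.

How it is judged:
At the end, for the whole second after the job is handed in: The handle at the loaded rack is past its dead point and home (above 0.98 rad), its pad presses on the rack with more than 5 N, the rack stands level and at rest within 15 mm of where it was, and the other clamp is still open (below 0.3 rad) (value of joint handle above 0.98 rad and contact force between pad and rack above 5 N and distance of rack from where it was at the start of the episode below 0.015 m and angle between rack's own z axis and vertical below 0.1 rad and linear speed of rack below 0.02 m/s and value of joint spare_handle below 0.3 rad); the robot touches nothing.
It fails at once if the clamp of the empty rack is pushed down (value of joint spare_handle above 0.4 rad).
It fails at once if the loaded rack is shoved off its place (distance of rack from where it was at the start of the episode above 0.03 m).
It also fails if it takes over 29 s, if anything falls off the work surface, if the arm or the gripper's body presses on something with over 40 N, if the wrist force passes 120 N, or if a joint passes its speed limit or range.

## Working session

There is one attempt and no reset: what is moved stays moved. The work goes in short steps, Python scripts to look and compute and a shell command to move; the robot and the scene stay as the last step left them, time stands still between calls to the robot, and variables do not carry over. Pictures are saved under pics/ and viewed, and the job is handed in when it is done.

```bash
ls; mkdir -p pics
cat > h.py <<'E'
import numpy as np,cv2
from station import manip,snapshot,get_calibration
def take(n,tag):
    c=get_calibration(n); im,d=snapshot(n)
    np.savez(f'pics/{tag}.npz',im=im,d=d,K=c['K'],D=c['D'],pose=c['pose'])
    cv2.imwrite(f'pics/{tag}.png',im[:,:,::-1]); return im,d
def load(tag): return np.load(f'pics/{tag}.npz')
def px(tag,u,v,z=None):
    f=load(tag)
    if z is None:
        p=f['d'][int(v)-1:int(v)+2,int(u)-1:int(u)+2]; p=p[p>0]; z=np.median(p) if len(p) else 0
    n=cv2.undistortPoints(np.array([[[u,v]]],float),f['K'],f['D'])[0,0]
    return (f['pose']@np.array([n[0]*z,n[1]*z,z,1]))[:3]
def crop(tag,u0,v0,u1,v1,s,out):
    im=load(tag)['im'][v0:v1,u0:u1,::-1]
    cv2.imwrite(f'pics/{out}.png',cv2.resize(im,None,fx=s,fy=s,interpolation=cv2.INTER_CUBIC))
E
python3 - <<'E'
from h import *
take('top','top0');take('side','side0')
s=manip.get_state();print(s)
E
```

```text
pics
{'time_s': 0.1, 'joint_pos': array([ 1.21430219e+00,  9.18132274e-02,  1.23182949e+00, -2.26129748e-06,
        1.81976109e+00, -5.66765584e-02]), 'dq': array([-0.00035484, -0.00130977, -0.00298307, -0.00169428,  0.00116338,
       -0.00172768]), 'joint_torque': array([ 2.77596628e-03, -4.60218287e+01, -4.19218683e+01,  7.69494250e-06,
        1.06953058e-02,  2.15483414e-05]), 'tcp_pos': array([0.17712083, 0.5730345 , 0.25220997]), 'eef_rot': array([ 8.04781148e-01,  5.93570959e-01, -7.57471389e-04,  4.96296405e-04]), 'wrist_force': array([-0.63784569,  0.47426206,  0.47388956]), 'torque': array([ 0.02438656,  0.01453932, -0.0015698 ]), 'gripper_width': 0.08564004671366586}
```

View pics/top0.png

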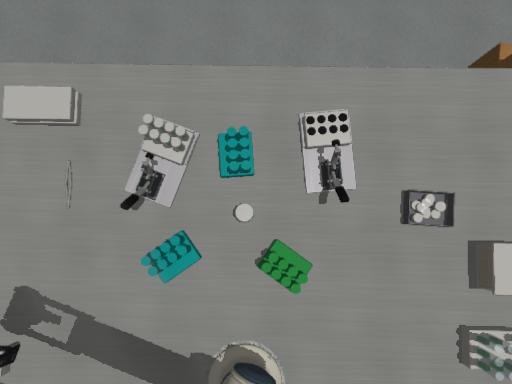

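View pics/side0.png

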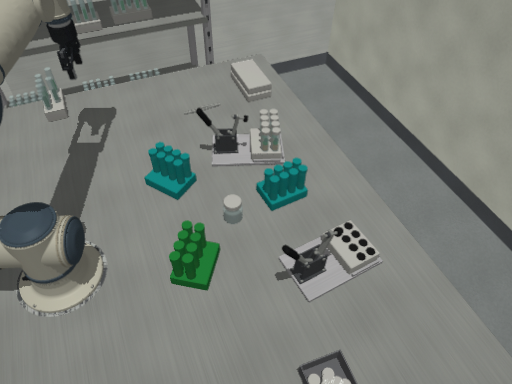

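Candidates in top0: the white rack with white-capped tubes at (167,138) has its grip at (131,202). The white rack with empty black holes at (327,128) has its grip at (342,194). The turquoise racks (236,152) and (171,256), the green one (285,265), the box (40,103) and the rack at (490,350) are look-alikes. By the description I choose the clamp with its grip at (131,202), and check it in a crop.

Run:
```python
from h import *
crop('top0',105,100,215,220,5,'c1'); crop('side0',180,90,300,180,6,'c2')
for u,v in [(128,204),(131,202),(135,198)]: print(px('top0',u,v))
```

```text
[0.50270823 0.30639669 0.17563212]
[0.50871057 0.30330968 0.16168739]
[0.52065398 0.29972828 0.14076292]
```

View pics/c1.png

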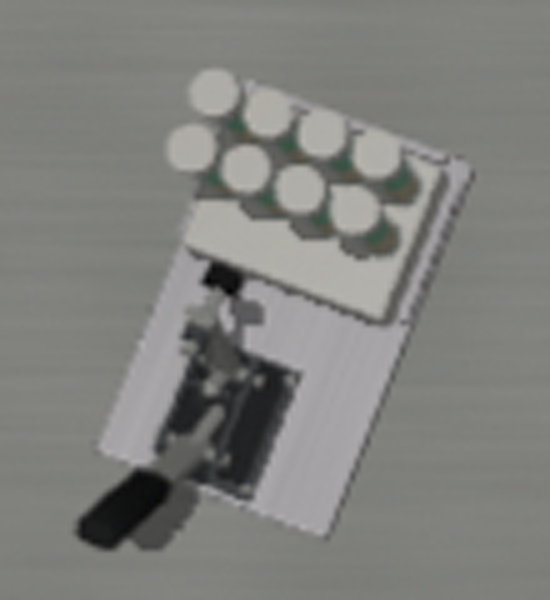

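View pics/c2.png

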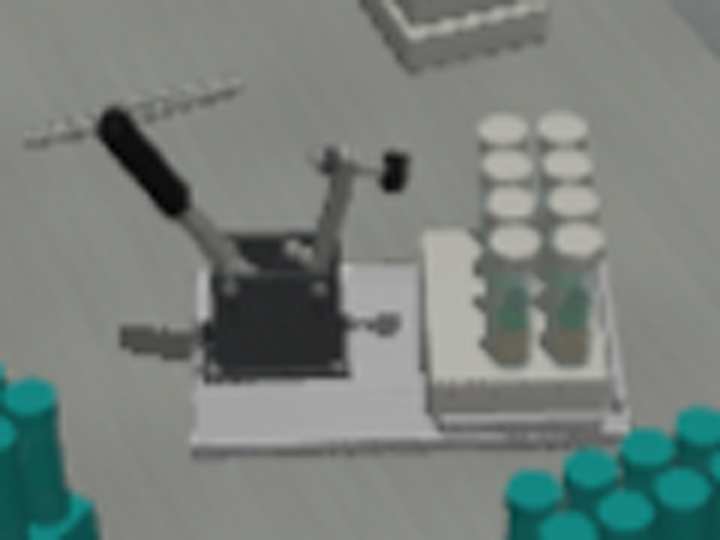

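The crops confirm it: eight capped tubes in the rack at crop (290,150), with an open clamp whose black grip is at crop c1 (125,505). Next I get the grip and plate geometry in 3D.

Run:
```python
from h import *
def P(u,v,z):
    # intersect ray with plane z
    f=load('top0'); n=cv2.undistortPoints(np.array([[[u,v]]],float),f['K'],f['D'])[0,0]
    R=f['pose'][:3,:3];t=f['pose'][:3,3];d=R@[n[0],n[1],1];return t+d*(z-t[2])/d[2]
c=lambda a,b:(105+a/5-.4,100+b/5-.4)
A=P(*c(327,537),.012);B=P(*c(470,165),.012);C=P(*c(100,450),.012)
print(A,B,C,np.degrees(np.arctan2(*(B-A)[1::-1])),np.degrees(np.arctan2(*(C-A)[1::-1])))
R1=P(*c(385,323),.047);R2=P(*c(188,248),.047);print('rack edge',R1,R2,np.degrees(np.arctan2(*(R2-R1)[1::-1])))
for tag,(u0,v0,u1,v1) in {'top0':(118,190,142,212),'side0':(194,105,213,128)}.items():
    f=load(tag);pts=[]
    for v in range(v0,v1):
        for u in range(u0,u1):
            if f['im'][v,u].max()<40 and f['d'][v,u]>0:
                p=px(tag,u,v,f['d'][v,u])
                if p[2]>.09: pts.append(p)
    pts=np.array(pts);m=np.median(pts,0);w=np.linalg.svd(pts-m)[2][0];w*=np.sign(-w[2])
    s=(pts-m)@w
    print(tag,len(pts),m,pts.min(0),pts.max(0),'axis',w,'yaw',np.degrees(np.arctan2(w[1],w[0])),'elev',np.degrees(np.arcsin(-w[2])),np.percentile(s,[2,98]),pts.mean(0)+0)
```

```text
[0.50313444 0.23352561 0.012     ] [0.73072297 0.1538528  0.012     ] [0.55320054 0.37215618 0.012     ] -19.29382023068236 70.1429362448587
rack edge [0.62789699 0.19584301 0.047     ] [0.67050538 0.31330716 0.047     ] 70.06250612000761
top0 145 [0.5107899  0.30748486 0.16177287] [0.49207063 0.29445177 0.12831938] [0.53201072 0.32327063 0.18315392] axis [ 0.50494194 -0.22467393 -0.83339982] yaw -23.986673879712736 elev 56.44958238529885 [-0.02515761  0.03557222] [0.51067099 0.30772569 0.16064927]
side0 97 [0.50618957 0.30265362 0.15382827] [0.48870281 0.29227503 0.12231246] [0.52692951 0.31560311 0.18112512] axis [ 0.46523419 -0.20806135 -0.86038807] yaw -24.095077911425424 elev 59.360183097214424 [-0.02915769  0.0331615 ] [0.50660571 0.30257567 0.15370168]
```

```bash
python3 -m creep '0 0 0 0 0 0.049 255; -0.0127 0.0385 0 0 0 0 255; -0.0127 0.0385 0 0 0 0 255; -0.0127 0.0385 0 0 0 0 255; -0.0127 0.0385 0 0 0 0 255; -0.0127 0.0385 0 0 0 0 255; -0.0127 0.0385 0 0 0 0 255; -0.0127 0.0385 0 0 0 0 255; -0.0127 0.0385 0 0 0 0 255; -0.0127 0.0385 0 0 0 0 255; -0.0127 0.0385 0 0 0 0 255; -0.0127 0.0385 0 0 0 0 255' 40
cat > st.py <<'E'
from h import *
from scipy.spatial.transform import Rotation as R
s=manip.get_state();p=s['tcp_pos'];M=R.from_quat(s['eef_rot']).as_matrix()
H=np.array([.548,.289,.078]);d=np.array([.94,-.342,0]);l=np.array([.342,.94,0])
tip=p+.022*M[:,2]
print('t',s['time_s'],'tcp',p,'tip s,lat,z(mm)',np.round([(tip-H)@d*1e3,(tip-H)@l*1e3,tip[2]*1e3],1),'F',np.round(s['wrist_force'],1),'w',s['gripper_width'])
print(np.round(M,3))
E
python3 st.py
python3 - <<'E'
from h import *
take('side','s1');take('wrist','w1');crop('s1',150,50,310,190,5,'s1c')
E
```

```text
time_s: 1.3
tcp_pos: [0.5347, 0.2891, 0.244]
eef_rot: [0.816, 0.577, -0.007, 0.001]
wrist_force: [0.5, -0.2, 0.2]
gripper_width: -0.0001
t 1.3 tcp [0.53472195 0.28912021 0.24395941] tip s,lat,z(mm) [-12.7  -4.7 222. ] F [ 0.5 -0.2  0.2] w -7.627277864171352e-05
[[ 0.333  0.943 -0.01 ]
 [ 0.943 -0.333 -0.01 ]
 [-0.012 -0.006 -1.   ]]
```

View pics/s1c.png

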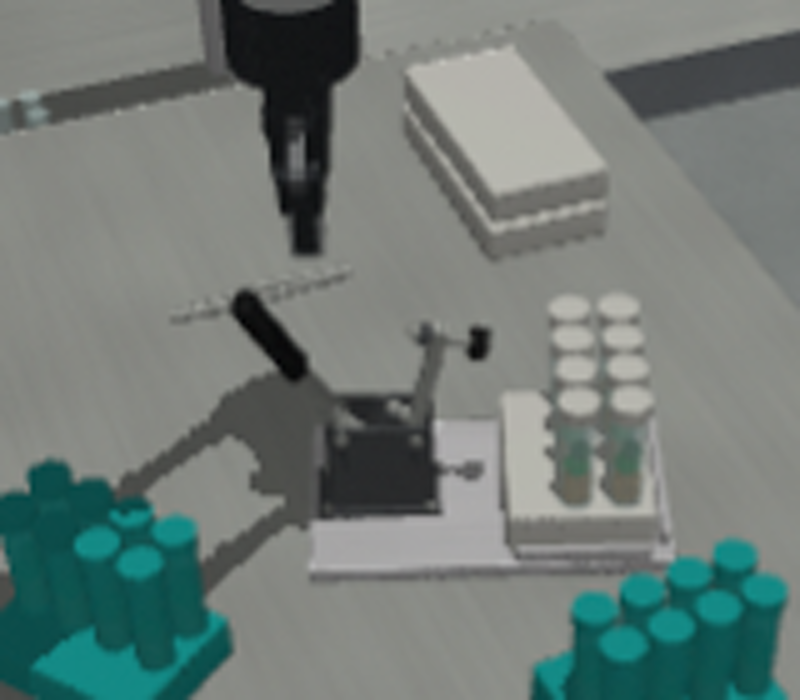

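View pics/w1.png

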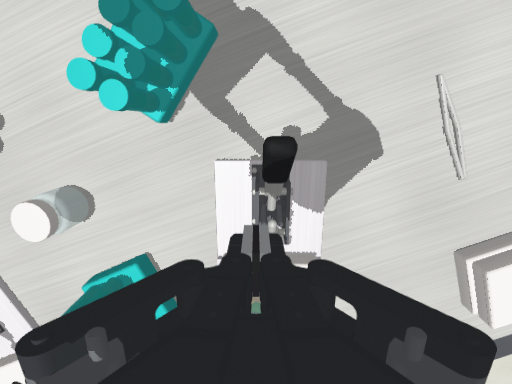

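The side crop (s1c) shows the closed fingertip at (308,250), above and inboard of the grip (270,335). In the wrist view the grip's upper face, about (278,158), lies slightly right of the finger axis at column 256. I measure that lateral offset.

Run:
```python
from h import *
H=np.array([.548,.289,.078]);d=np.array([.94,-.342,0]);l=np.array([.342,.94,0])
for u,v in [(281,142),(279,155),(277,165),(276,178),(264,178),(288,178),(274,188),(272,200),(258,235),(256,245)]:
    p=px('w1',u,v);q=p-H;print(u,v,np.round(p,4),np.round([q@d*1e3,q@l*1e3,p[2]*1e3],1))
```

```text
281 142 [0.4957 0.3174 0.1792] [-58.9   8.8 179.2]
279 155 [0.5034 0.3132 0.1805] [-50.2   7.5 180.5]
277 165 [0.5118 0.3099 0.1667] [-41.2   7.2 166.7]
276 178 [0.5262 0.3058 0.141 ] [-26.2   8.3 141. ]
264 178 [0.5241 0.2958 0.1342] [-24.8  -1.7 134.2]
288 178 [0.5469 0.3179 0.0647] [-10.9  26.8  64.7]
274 188 [0.5434 0.3002 0.1025] [ -8.2   9.  102.5]
272 200 [0.5619 0.2929 0.0769] [11.8  8.4 76.9]
258 235 [0.53   0.2889 0.2397] [-16.9  -6.2 239.7]
256 245 [0.5296 0.2882 0.2514] [-17.   -7.  251.4]
```

```bash
python3 -m creep '0.0065 0 0.022 0 0 0 255; 0.0065 0 0.022 0 0 0 255; 0 0 0.022 0 0 0 255; 0 0 0 0 0 0 255'; python3 st.py;python3 - <<'E'
from h import *
take('side','s2');crop('s2',150,50,310,190,5,'s2c')
E
```

```text
time_s: 1.8
tcp_pos: [0.5404, 0.298, 0.1734]
eef_rot: [0.819, 0.574, -0.008, 0.001]
wrist_force: [-0.8, 0.0, -0.7]
gripper_width: 0.0
t 1.8 tcp [0.54037496 0.29798864 0.17337072] tip s,lat,z(mm) [-10.4   5.5 151.4] F [-0.8  0.  -0.7] w 2.2607162870929378e-07
[[ 0.342  0.94  -0.012]
 [ 0.94  -0.342 -0.012]
 [-0.015 -0.008 -1.   ]]
```

View pics/s2c.png

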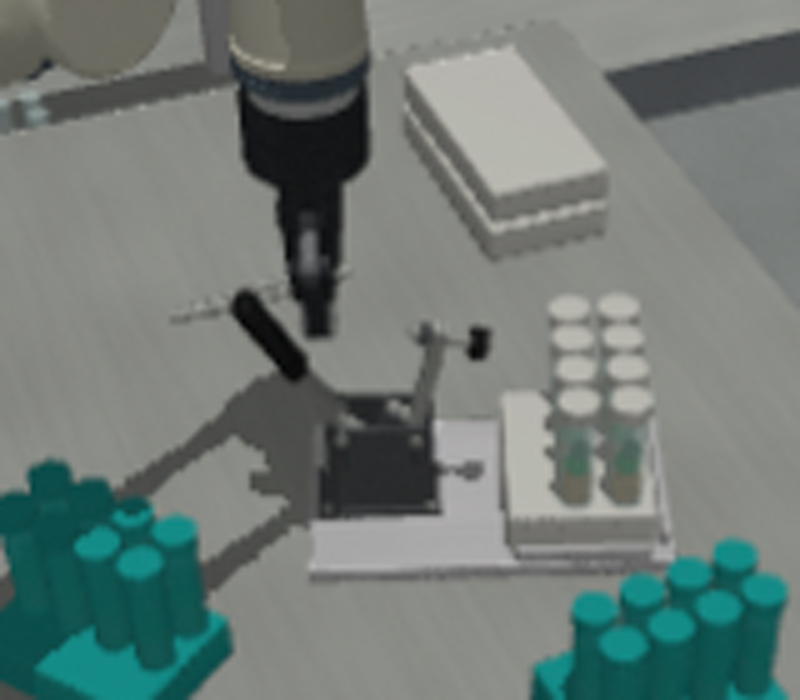

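The tip (320,335) is inboard of the grip face, with clearance to the clamp arm. I start the push.

```bash
python3 -m creep '0.002 -0.0105 0.0025 0 0 0 255; 0 -0.0105 0.0025 0 0 0 255; 0 -0.0105 0.0025 0 0 0 255; 0 -0.007 0.005 0 0 0 255; 0 -0.007 0.005 0 0 0 255'; python3 st.py;python3 - <<'E'
from h import *
take('side','s3');crop('s3',150,50,310,190,5,'s3c')
E
```

```text
time_s: 2.35
tcp_pos: [0.4964, 0.3186, 0.1636]
eef_rot: [0.819, 0.574, -0.002, 0.002]
wrist_force: [-0.3, -0.3, 0.1]
gripper_width: 0.0
t 2.35 tcp [0.49635136 0.31856558 0.16363359] tip s,lat,z(mm) [-58.7  10.  141.6] F [-0.3 -0.3  0.1] w 9.858612974159066e-07
[[ 0.341  0.94  -0.002]
 [ 0.94  -0.341 -0.006]
 [-0.006  0.    -1.   ]]
```

View pics/s3c.png

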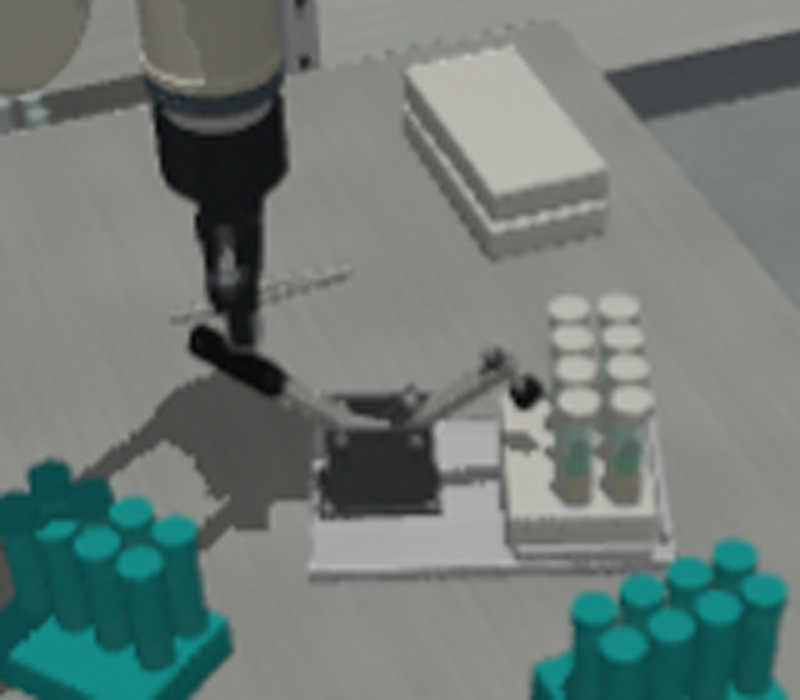

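The handle is following: the grip is now at (238,360) at about 35° and the pad is descending toward the rack (525,390). I continue.

```bash
python3 -m creep '-0.001 -0.005 0.011 0 0 0 255; 0 -0.005 0.011 0 0 0 255; 0 -0.004 0.009 0 0 0 255; 0 -0.003 0.009 0 0 0 255; 0 0 0.004 0 0 0 255'; python3 st.py;python3 - <<'E'
from h import *
take('side','s4');crop('s4',150,50,310,190,5,'s4c')
E
```

```text
time_s: 2.9
tcp_pos: [0.4774, 0.3247, 0.1185]
eef_rot: [0.818, 0.575, -0.001, 0.001]
wrist_force: [-0.1, -0.1, 1.1]
gripper_width: -0.0001
t 2.9 tcp [0.47741476 0.32470054 0.11853557] tip s,lat,z(mm) [-78.5   9.3  96.5] F [-0.1 -0.1  1.1] w -5.761939198551879e-05
[[ 0.339  0.941 -0.001]
 [ 0.941 -0.339 -0.004]
 [-0.004  0.001 -1.   ]]
```

View pics/s4c.png

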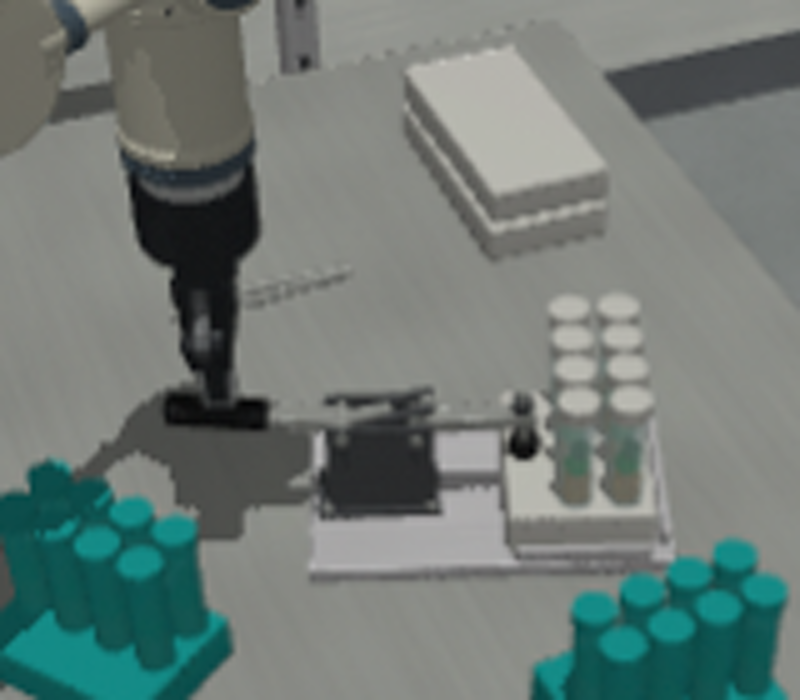

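The handle is nearly level (215,410) and the pad is on the rack (523,440). I finish the stroke in small steps.

```bash
python3 -m creep '0 0 0.005 0 0 0 255; 0 0 0.004 0 0 0 255; 0 0 0.002 0 0 0 255'; python3 st.py
```

```text
time_s: 3.25
tcp_pos: [0.4778, 0.3244, 0.1077]
eef_rot: [0.818, 0.575, -0.001, 0.002]
wrist_force: [-6.9, -2.1, 17.0]
gripper_width: 0.0001
t 3.25 tcp [0.47783934 0.32440927 0.10767486] tip s,lat,z(mm) [-78.    9.2  85.7] F [-6.9 -2.1 17. ] w 8.275522608784687e-05
[[ 0.34   0.941 -0.001]
 [ 0.941 -0.34  -0.004]
 [-0.004  0.001 -1.   ]]
```

The tip is at 86 mm, which is the height of the shut grip's upper face, and it is against the stop with 17 N. I retract and check.

```bash
python3 -m creep '0 0 -0.01 0 0 0 255; 0 0 -0.03 0 0 0 255; 0 0 -0.04 0 0 0 255; 0 0 -0.04 0 0 0 255; 0 -0.03 -0.02 0 0 0 255; 0 -0.03 0 0 0 0 255; 0 0 0 0 0 0 255; 0 0 0 0 0 0 255'; python3 st.py;python3 - <<'E'
from h import *
take('side','s5');crop('s5',150,50,310,190,5,'s5c')
take('top','t5')
f=load('t5');g=load('top0');
cv2.imwrite('pics/t5c.png',np.hstack([cv2.resize(x['im'][90:225,100:370,::-1],None,fx=1.45,fy=1.45*1.5,interpolation=2) for x in (g,f)]))
def P(u,v,z,f):
    n=cv2.undistortPoints(np.array([[[u,v]]],float),f['K'],f['D'])[0,0]
    R=f['pose'][:3,:3];t=f['pose'][:3,3];d=R@[n[0],n[1],1];return t+d*(z-t[2])/d[2]
# grip axis in side
H=np.array([.548,.289,.078]);d=np.array([.94,-.342,0])
pts=[]
ff=load('s5')
for v in range(122,140):
  for u in range(178,208):
    if ff['im'][v,u].max()<45 and ff['d'][v,u]>0:
        p=px('s5',u,v,ff['d'][v,u]); 
        if p[2]>.05: pts.append(p)
pts=np.array(pts);q=(pts-H)@d
print(len(pts),pts.mean(0),'slope deg',np.degrees(np.arctan(np.polyfit(q,pts[:,2],1)[0])))
E
```

```text
time_s: 4.05
tcp_pos: [0.4215, 0.3451, 0.2548]
eef_rot: [0.819, 0.573, -0.001, 0.001]
wrist_force: [-0.1, 0.2, -0.1]
gripper_width: 0.0002
t 4.05 tcp [0.42152615 0.34511804 0.25475586] tip s,lat,z(mm) [-138.     9.4  232.8] F [-0.1  0.2 -0.1] w 0.00022641372496537776
[[ 0.343  0.939  0.001]
 [ 0.939 -0.343 -0.003]
 [-0.003  0.002 -1.   ]]
115 [0.46726795 0.31827763 0.08132205] slope deg 0.27828226305650267
```

View pics/s5c.png

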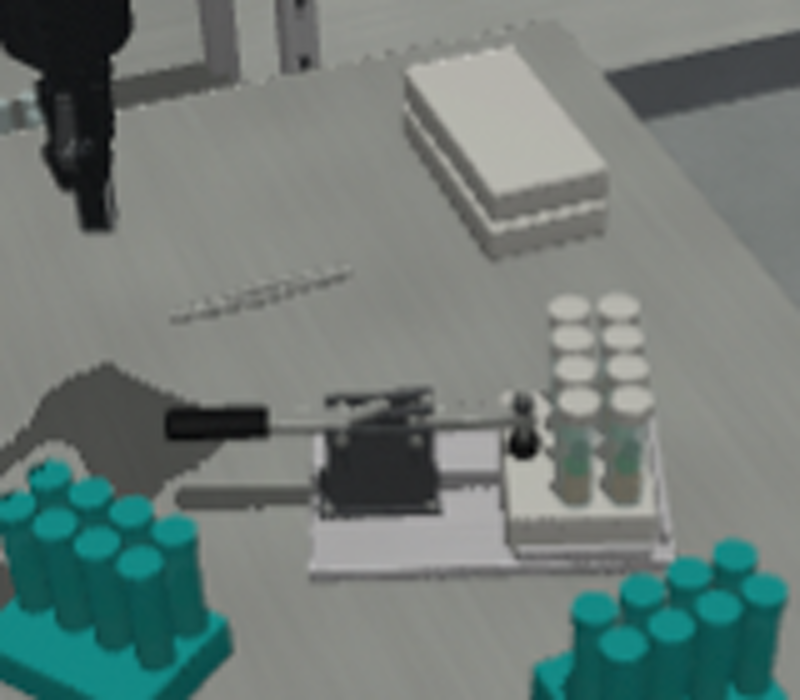

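View pics/t5c.png

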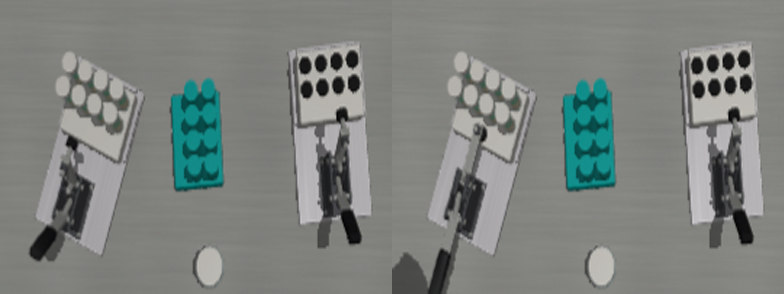

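The handle is level (slope 0.3°) and stays down with the arm clear. The pad is on the rack (523,440), the rack has not moved, and the spare clamp is still open, so I hand in.

```bash
python3 -c "
from station import manip; print(manip.hand_in())"
```

```text
the job is handed in; nothing more can be done
None
```

I closed the clamp at the rack full of capped tubes by pushing its handle down with the shut fingertips. The push ended against the stop at about 17 N; I then backed the arm off and handed in, with the last move ending at about 4 s of the 29 s allowed.

**Last checks:**
- **Handle:** it stays level with the arm clear. The grip slopes 0.3° in the depth image and sits about 80 mm above the bench.
- **Pad:** it rests on the rack's top edge. I could only see this, so the 5 N pressing force was not measured.
- **Rack:** it shows no visible shift between the before and after top pictures. I compared these by eye and did not measure the shift.
- **Other clamp:** the clamp at the empty rack is still open and looks unchanged.
- **Robot:** it touches nothing, and the wrist force reads about 0.

None of the checks failed or disagreed.

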